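Third hand at the sign-frame jig

ROBOT

A 6-joint arm with a two-finger parallel gripper is mounted at the origin on the work surface. World frame = base frame: x ahead of the robot, y to its left, z up, the work surface at z = 0. Lengths are in m, angles in rad, forces in N, time in s.
With the tool pointing down it reaches from about 0.275 to 0.725 m from the base axis. Payload 15.9 kg.
Tool frame: the origin (TCP) lies at the very end of the fingers, on their centre line; the grasp point (between the pads) lies 19 mm behind it; y points along the fingers, x is the direction in which the jaws open and shut, and the axes are right-handed (so a half turn about y gives the same grasp; the last joint's range is limited). The gripper opens to 85 mm and grips with 20 to 120 N. Pads are 22 mm wide; open, the fingers measure 114 mm over their backs; the gripper's body (76 mm by 85 mm) begins 54 mm behind the grasp point. The pads swing forward as they close: fully open they stand 13 mm farther back than shut.
Start: joints at [-1.127, 0.213, -0.034, 1.323, 0, 1.571], TCP at [0.215, -0.452, 0.231] pointing down, gripper open.
Joint ranges: [-2.98, 2.98], [-0.74, 1.72], [-1.14, 1.35], [-2.1, 2.04], [-1.57, 1.44], [-3.14, 3.14]. Speed limits (rad/s): [1.89, 1.89, 2.39, 2.57, 3.14, 3.14].

INTERFACE

Orientations are given as a unit quaternion [x, y, z, w].
In Python, from plant import robot gives the robot as it stands.
- The arm moves only by the tool apply_moves, never from a script. Its argument "moves" is one flat list of numbers, 7 for each row, row after row: the opening, from 0 (shut) to 1 (fully open), then the shift along the tool's x, y, z in cm, then the turn, a rotation vector about the tool's x, y, z in degrees. A call has 1 to 20 rows; each row shifts and turns the pose as measured when the row begins, along the tool's axes as they then stand; what a row does not reach is not made up. A row lasts 1/12 s, in which the tool goes at most 41.7 mm and 7.16 degrees, less where a joint would pass 70% of its speed; a pose out of reach is approached as far as the arm can. A call is refused whole if a number of a shift passes 4.17 or a number of a turn 7.16, either way. A call with a gripper value outside its range is refused whole. The fingers move at their own pace and stop on an object; "force" is the grip in N (left out, the last holds). Time passes only in rows, so rows that do not move let the fingers close. It gives the time, the measured TCP pose, the force and the opening at its end, in the units of the state.
- robot.get_state(): the state, without advancing time (a new reading comes with each control period).
- robot.grab_frame(name): name is "scene" or "top"; returns a dict with "pixels" (480x640x3 uint8, red, green, blue), "range_z" (480x640 float32, m along the optical axis (not along the pixel's ray), 0 where there is no reading), "camera_matrix" (3x3 intrinsics, pixels), "eye" and "rotation" of the camera in the world. Camera axes: x right, y down, z forward; pixel columns grow to the right and rows downward; lengths in m; the calibration is good to about 2 mm. A picture is of the moment at which its call begins.
- robot.sign_off(): hands the job in, once; it reports no verdict.
The state is a dict: "t": time; "joint_pos": joint angles; "joint_velocities": joint speeds; "effort": joint torques, N m; "position": TCP position; "eef_rot": TCP orientation; "ft_force": force on the tool from outside, world axes, zero at the start; "ft_torque": the same for the moment, N m; "finger_gap": opening from 0.0 (shut) to 1.0 (fully open).
Only numpy, scipy, OpenCV 4.12 (cv2) and the standard library are available. Lean on these libraries where they do the work, as an engineer would, in place of code of your own. Each camera call takes 0.05 s, during which the arm holds its last target.

TASK

Press the red plunger of the call bell down to its stop to call the helper. Then lay the wooden sign-frame rail on the jig bed, centred on the white line and lying flat against both faces of the sprung backstop, and push the backstop back with it, never to its end of travel, until the red cross bar stands within the green zone (about 10 newtons). Finish while still holding the rail there with that steady push, so the helper can screw the corner plates on; leave the cups, jar, tray and screwdriver alone.

Things in the scene. Friction and masses are not known exactly. Their poses are not given: they have to be found in the camera images.
- jig: Fixed jig on the bench: dark steel bed, top 12 mm above the bench, x -95 to 205, y -140 to 140 mm. Origin at bench level; x = the way the backstop is pushed (roughly away from the robot), y along the backstop, z up. White line on the bed along y = 0, x -88 to -2 mm, marks the middle. Two blue guide blocks, 30 x 40 mm, 34 mm high over the bed, at x 115, y +-75 mm.
- green_zone (a point): Centre of the green zone painted on the jig's white scale, at x 170, y 0 mm of the jig, on the bed top; it spans 24 mm along x (158 to 182) and 90 mm along y.
- backstop: Sprung slide on the jig, moves along the jig's x. Two aluminium faces look to -x, each 50 mm wide (y 50 to 100 either side; 100 mm free between them for a finger), 1.5 to 28.5 mm over the bed, blocks 20 mm thick on 10 mm rods. Origin: midway between the faces, in their plane, at bed top; axes as the jig's. At rest x = 20 mm in the jig; end of travel 40 mm further.
- red_bar (a point): Centre of the red cross bar, 8 mm thick, 160 mm long, 130 mm behind the backstop's faces; moves with it. Lies wholly in the green zone when the backstop is 12 to 28 mm back. Spring force = 4 N + 300 N/m x displacement: 7.6 to 12.4 N in the zone, 10 N in its middle (20 mm back). Springs back if let go.
- rail: Loose light wooden rail, 30 x 240 x 30 mm (x, y, z), about 0.11 kg (varies), black pencil line round its middle. Origin: centre of its underside; y along its length. Lies on the bench to the robot's right at the start. Grips across its 30 mm width.
- bell: Call bell fixed to the bench: black foot 80 mm across, steel dome to 45 mm height, with a red plunger on top. Origin: centre of its underside on the bench. It swaps places with the cups and the jar.
- bell_top (a point): Top centre of the bell's red plunger head (24 mm across) when up, 68 mm above the bench; does not move with the plunger.
- bell_plunger (a joint): Travel of the plunger, m: 0 up, 0.008 down at its stop. Spring force 1.5 N at the top, 3.5 N at the stop; springs back.
- cups: Bystander: stack of white paper cups, 71 mm across, 91 mm high, loose, origin under its centre.
- jar: Bystander: closed green paint jar with a white cap, 60 mm across, 85 mm high, loose, origin under its centre.
- tray: Bystander: clear tray 100 x 130 x 35 mm with brass corner plates, loose, origin under its centre.
- screwdriver: Bystander: orange screwdriver lying on the bench, its origin on the bench level, lying along its x.
There are look-alikes about, which are no part of the job. Of the things like the rail, leave any that is blue, pink or turquoise; of the rest the larger one is meant.

How it is judged:
By the outcome, as a careful person would: the job done as asked, in the order asked, and still so for the second after the job is handed in, while the arm keeps its last pose, push and grip.
It also fails if it takes over 58 s, if anything falls off the work surface, if the arm or the gripper's body presses on something with over 40 N, if the wrist force passes 120 N, or if a joint passes its speed limit or range.

## Working session

There is one attempt and no reset: what is moved stays moved. The work goes in short steps, Python scripts to look and compute and a tool call to move; the robot and the scene stay as the last step left them, time stands still between calls to the robot, and variables do not carry over. Pictures are saved under pics/ and viewed, and the job is handed in when it is done.

Besides the shell and the picture viewer there is one more tool, called after "Call:" by a JSON object that holds its "fn" and its "kwargs". apply_moves: Moves the arm, as the interface text tells. Its arguments: {"type":"object","properties":{"moves":{"type":"array"},"force":{"type":"number"}},"required":["moves"]}

```bash
mkdir -p pics; ls; python3 - <<'E'
from plant import robot
import cv2,numpy as np
print(robot.get_state())
for n in ("scene","top"):
    f=robot.grab_frame(n)
    cv2.imwrite(f"pics/{n}0.png",f["pixels"][:,:,::-1])
    np.savez(f"{n}0.npz",**{k:np.asarray(v) for k,v in f.items()})
    print(n,f["camera_matrix"],f["eye"],f["rotation"])
E
```

```text
pics
{'t': 0.0, 'joint_pos': array([-1.12701960e+00,  2.13381844e-01, -3.50265274e-02,  1.32351992e+00,
       -1.42749158e-05,  1.57080426e+00]), 'joint_velocities': array([-0.00010523, -0.00041639, -0.00091334,  0.00114091,  0.00237838,
       -0.00107424]), 'effort': array([ 4.06893334e-03, -6.86165285e+01,  4.87118697e+01,  1.74318929e-02,
        2.43432378e-04, -3.56425801e-05]), 'position': array([ 0.21452879, -0.45126762,  0.23081626]), 'eef_rot': array([-0.59756675,  0.3780491 , -0.37736705,  0.59798576]), 'ft_force': array([ 0.11903383,  0.27691562, -0.34289693]), 'ft_torque': array([0.0091421 , 0.02850076, 0.01733392]), 'finger_gap': 1.0040192094645903}
scene [[518.28398083   0.         311.78657538]
 [  0.         518.28398083 234.68899059]
 [  0.           0.           1.        ]] [1.03302672 0.32613022 1.19070898] [ 0.43213924  0.86202525 -0.23803094 -0.11623004]
top [[438.29948862   0.         323.00150052]
 [  0.         438.29948862 241.34735009]
 [  0.           0.           1.        ]] [ 0.42754514 -0.08221787  1.17397907] [ 0.71481505 -0.69725347  0.04609103 -0.0274345 ]
```

View pics/top0.png

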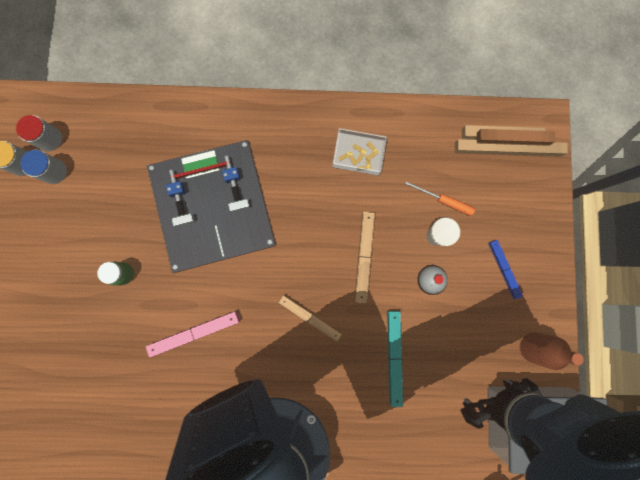

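View pics/scene0.png

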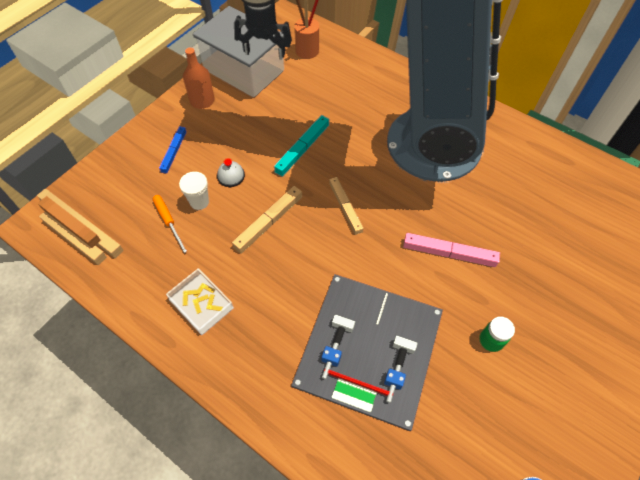

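```bash
cat > h.py <<'E'
import numpy as np,cv2
from scipy.spatial.transform import Rotation as R
def load(n):
    d=np.load(n+".npz"); return {k:d[k] for k in d}
def save(robot,n,tag):
    f=robot.grab_frame(n)
    np.savez(f"{n}{tag}.npz",**{k:np.asarray(v) for k,v in f.items()}); return f
def unp(f,u,v,z=None):
    """z: world height plane; None: depth"""
    K=f["camera_matrix"]; M=R.from_quat(f["rotation"]).as_matrix()
    r=M@np.array([(u-K[0,2])/K[0,0],(v-K[1,2])/K[1,1],1.])
    if z is None: s=f["range_z"][int(round(v)),int(round(u))]
    else: s=(z-f["eye"][2])/r[2]
    return f["eye"]+s*r
def proj(f,p):
    K=f["camera_matrix"]; M=R.from_quat(f["rotation"]).as_matrix()
    c=M.T@(np.asarray(p)-f["eye"]); return K[:2,:2]@(c[:2]/c[2])+K[:2,2]
def crop(f,u0,v0,u1,v1,s,out):
    c=f["pixels"][v0:v1,u0:u1,::-1]
    cv2.imwrite(out,cv2.resize(c,None,fx=s,fy=s,interpolation=cv2.INTER_CUBIC))
E
python3 - <<'E'
from h import *
np.set_printoptions(precision=4,suppress=True)
t=load("top0")
for n,u,v in [("bell",438,279),("railA",369,217),("railM",364.5,258),("railB",361,297),("small",310,317),("cups",445,232),("jigc",210,210),("bed",200,250),("turq",395,350)]:
    print(n,unp(t,u,v))
crop(t,340,200,480,310,5,"pics/c1.png")
crop(t,140,130,290,280,4,"pics/c2.png")
s=load("scene0")
crop(s,280,270,450,430,4,"pics/c3.png")
E
```

```text
bell [ 0.4553 -0.4057  0.0613]
railA [ 0.615  -0.231   0.0325]
railM [ 0.5062 -0.2206  0.032 ]
railB [ 0.4046 -0.2136  0.0255]
small [ 0.3501 -0.0821  0.0228]
cups [ 0.5734 -0.417   0.0853]
jigc [0.6257 0.1924 0.0098]
bed [0.5181 0.214  0.0072]
turq [ 0.2715 -0.3028  0.0295]
```

View pics/c1.png

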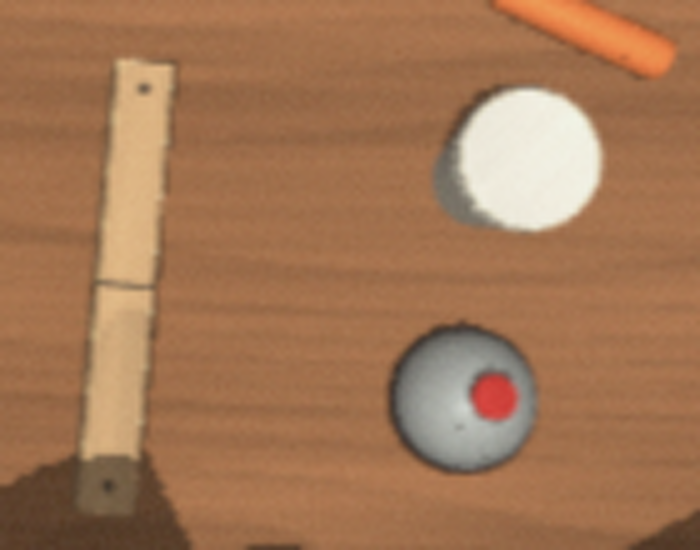

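View pics/c2.png

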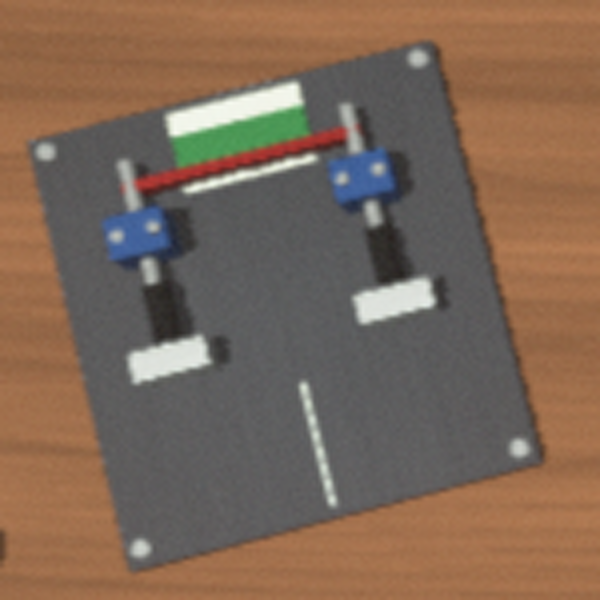

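View pics/c3.png

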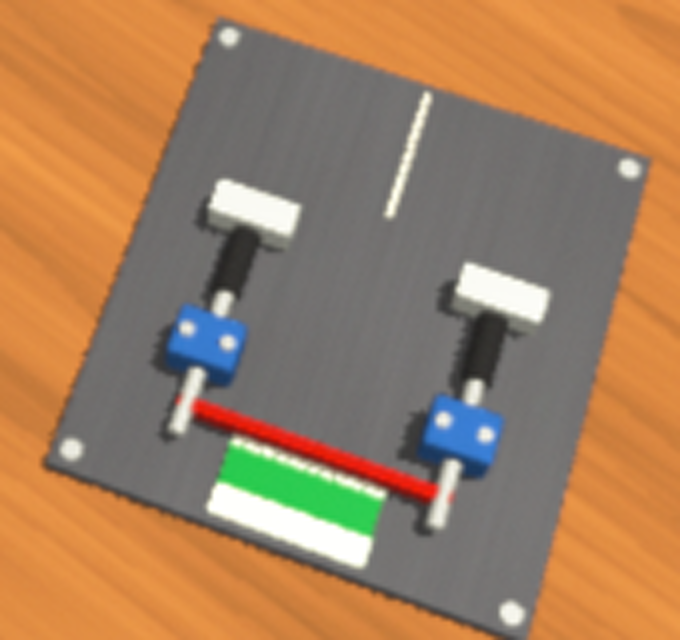

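```bash
cat > m.py <<'E'
from h import *
from scipy.optimize import least_squares
np.set_printoptions(precision=4,suppress=True)
t=load("top0"); s=load("scene0")
pp=lambda x,y,u0,v0,k:(u0+(x+.5)/k-.5,v0+(y+.5)/k-.5)
T=[((.205,.14,.012),(30,142)),((.205,-.14,.012),(437,42)),((-.095,-.14,.012),(543,462)),((-.095,.14,.012),(133,571)),((-.002,0,.012),(303,382)),((-.088,0,.012),(333,507)),
 ((.02,.1,.0405),(132,383)),((.02,.05,.0405),(210,363)),((.02,-.05,.0405),(359,323)),((.02,-.1,.0405),(435,304))]
S=[((-.095,-.14,.012),(220,18)),((-.095,.14,.012),(650,160)),((.205,.14,.012),(527,634)),((.205,-.14,.012),(44,463)),((-.088,0,.012),(428,93)),((-.002,0,.012),(389,217))]
def fit(sets):
    def W(p,q): c,sn=np.cos(p[2]),np.sin(p[2]); return np.array([p[0]+c*q[0]-sn*q[1],p[1]+sn*q[0]+c*q[1],q[2]])
    def res(p):
        r=[]
        for f,L,o in sets:
            for q,px in L: r+=list(proj(f,W(p,q))-np.array(pp(*px,*o)))
        return np.array(r)
    o=least_squares(res,[.55,.2,.2]); return o.x,o.fun.reshape(-1,2)
a=(t,T,(140,130,4)); b=(s,S,(280,270,4))
if __name__=="__main__":
    for q in ([a],[b],[a,b]):
        x,r=fit(q); print(x,np.degrees(x[2])); print(r.round(1).tolist())
    print("bell",unp(t,438.5,279.1,.068))
    # rail corners top, crop u0=340 v0=200 s5
    C=[unp(t,*pp(x,y,340,200,5),.03) for x,y in [(115,59),(176,65),(136,515),(76,512),(95,283),(156,287)]]
    C=np.array(C);print(C); print("mean",C[:4].mean(0),"mid",C[4:].mean(0))
    d=(C[0]+C[1]-C[2]-C[3])/2; print(np.linalg.norm(d),np.degrees(np.arctan2(d[1],d[0])),np.linalg.norm(C[0]-C[1]))
    print(proj(s,C[:4].mean(0)), proj(s,unp(t,438.5,279.1,.068)))
    crop(s,200,140,320,260,5,"pics/c4.png")
E
python3 m.py
```

```text
[0.5868 0.1756 0.2843] 16.290793465146713
[[-0.7, -0.7], [-0.8, -0.8], [0.0, 0.4], [-1.2, 0.3], [0.2, 0.1], [0.4, 0.0], [0.7, -0.1], [0.2, 0.0], [0.7, 0.4], [0.4, 0.3]]
[0.5841 0.1754 0.29  ] 16.61517763134819
[[-0.6, -1.1], [0.6, -1.2], [0.1, 2.0], [0.2, -0.2], [-0.1, -0.0], [-0.3, -0.2]]
[0.5857 0.1755 0.2874] 16.468580601396845
[[-0.9, -0.0], [-1.0, -0.5], [0.1, 0.6], [-1.1, 0.8], [0.2, 0.5], [0.5, 0.4], [0.8, 0.4], [0.2, 0.5], [0.6, 0.7], [0.3, 0.6], [-0.8, -0.7], [0.4, -0.5], [-0.5, 2.7], [-0.4, 0.1], [-0.3, 0.5], [-0.6, 0.4]]
bell [ 0.455 -0.405  0.068]
[[ 0.6299 -0.2141  0.03  ]
 [ 0.6276 -0.2466  0.03  ]
 [ 0.3906 -0.2284  0.03  ]
 [ 0.3915 -0.1972  0.03  ]
 [ 0.5107 -0.2053  0.03  ]
 [ 0.5094 -0.2374  0.03  ]]
mean [ 0.5099 -0.2216  0.03  ] mid [ 0.5101 -0.2214  0.03  ]
0.2383742785350929 -4.22460156482139 0.03256288681708503
[267.2506 216.3039] [227.2678 161.8827]
```

View pics/c4.png

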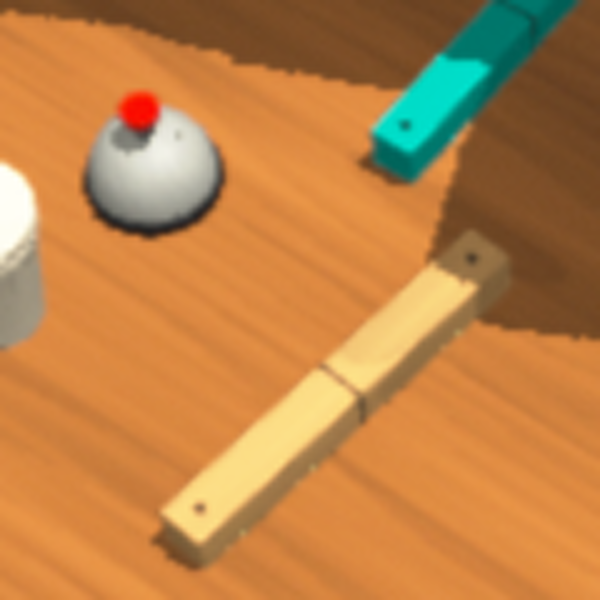

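Candidates for the rail in the top image: wooden one at (364,258), shorter wooden one at (310,317), blue at (505,269), pink at (193,335) and turquoise at (395,358). I choose the one at (364,258): plain wood, the larger of the two, and it measures 238 x 32 mm. The bell plunger is at (438,279) in the top image and (228,162) in the scene image.

```bash
cat > go.py <<'E'
from h import *
from plant import robot
np.set_printoptions(precision=3,suppress=True)
def down(yaw):  # tool x at yaw, tool y = -z
    x=np.array([np.cos(yaw),np.sin(yaw),0]); y=np.array([0,0,-1.]); return R.from_matrix(np.c_[x,y,np.cross(x,y)])
def go(p,yawdeg=None,extra=0):
    s=robot.get_state(); q=R.from_quat(s["eef_rot"]); M=q.as_matrix()
    print("t",round(s["t"],2),"pos",s["position"],"yaw",np.degrees(np.arctan2(M[1,0],M[0,0])).round(2),"toolY",M[:,1],"F",s["ft_force"],"T",s["ft_torque"],"gap",round(s["finger_gap"],3),"j",s["joint_pos"])
    d=np.asarray(p)-s["position"]; print("shift cm (tool now)",M.T@d*100)
    if yawdeg is not None:
        g=down(np.radians(yawdeg)); print("turn deg",np.degrees((q.inv()*g).as_rotvec()),"shift cm (tool after turn)",g.as_matrix().T@d*100)
E
python3 -c "
from go import *
go([.455,-.405,.10],-32.5)
go([.455,-.405,.10],-94.2)
go([.455,-.405,.10],85.8)"
```

```text
t 0.1 pos [ 0.215 -0.451  0.231] yaw -64.57 toolY [-0.     0.001 -1.   ] F [-0.354 -0.886  0.152] T [-0.016 -0.003  0.004] gap 1.001 j [-1.127  0.213 -0.035  1.324  0.     1.571]
shift cm (tool now) [ 6.16  13.079 23.703]
turn deg [ -0.017 -32.074  -0.059] shift cm (tool after turn) [17.794 13.085 16.821]
t 0.1 pos [ 0.215 -0.451  0.231] yaw -64.57 toolY [-0.     0.001 -1.   ] F [-0.354 -0.886  0.152] T [-0.016 -0.003  0.004] gap 1.001 j [-1.127  0.213 -0.035  1.324  0.     1.571]
shift cm (tool now) [ 6.16  13.079 23.703]
turn deg [ 0.015 29.626 -0.06 ] shift cm (tool after turn) [-6.375 13.085 23.642]
t 0.1 pos [ 0.215 -0.451  0.231] yaw -64.57 toolY [-0.     0.001 -1.   ] F [-0.354 -0.886  0.152] T [-0.016 -0.003  0.004] gap 1.001 j [-1.127  0.213 -0.035  1.324  0.     1.571]
shift cm (tool now) [ 6.16  13.079 23.703]
turn deg [  -0.08  -150.374   -0.021] shift cm (tool after turn) [  6.375  13.085 -23.642]
```

Call:
{"fn": "apply_moves", "kwargs": {"moves": [0,0.8,0.5,3.0,0,0,0,0,0.8,0.5,3.0,0,0,0,0,0.8,1,3.0,0,0,0,0,0.8,1,3.0,0,0,0,0,0.8,1,3.0,0,0,0,0,0.8,1,3.0,0,0,0,0,0.8,2,3.0,0,0,0,0,0.6,2,2.7,0,0,0,0,0,2,0,0,0,0,0,0,1,0,0,0,0,0,0,0,0,0,0,0], "force": 40}}

```text
t: 1.02
position: [0.4652, -0.4021, 0.1025]
eef_rot: [-0.597, 0.38, -0.377, 0.597]
ft_force: [-0.7, -0.2, 0.4]
finger_gap: -0.001
```

```bash
python3 -c "
from go import *
go([.455,-.405,.075])
f=save(robot,'top','1');crop(f,380,210,500,330,5,'pics/b1.png')
f=save(robot,'scene','1');crop(f,170,90,290,210,5,'pics/b2.png')"
```

```text
t 1.02 pos [ 0.465 -0.402  0.103] yaw -64.73 toolY [-0.004  0.002 -1.   ] F [-0.724 -0.154  0.359] T [ 0.035  0.016 -0.05 ] gap -0.001 j [-0.712  0.503  0.052  1.124 -0.001  1.988]
shift cm (tool now) [-0.166  2.758 -1.044]
```

View pics/b2.png

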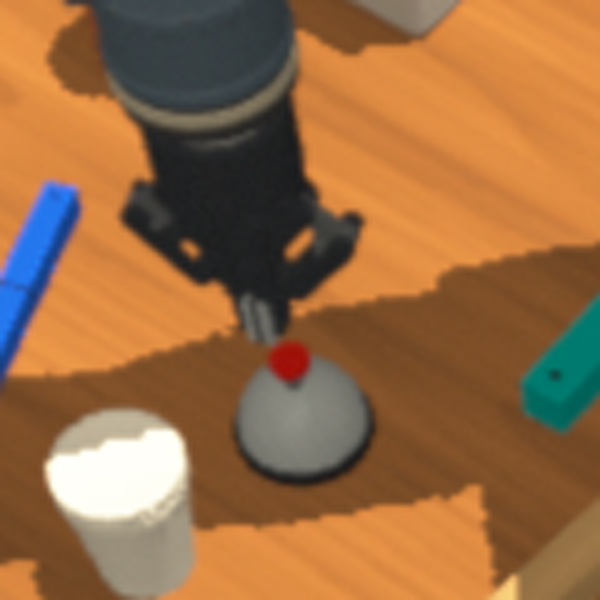

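The scene crop shows the closed fingertips at about (265,338) in the crop, hovering just up and left of the red plunger at (290,358). I'll shift by the computed remainder, then go down.

Call:
{"fn": "apply_moves", "kwargs": {"moves": [0,-0.2,0.8,-1.0,0,0,0,0,0,0.8,0,0,0,0,0,0,0.8,0,0,0,0,0,0,0,0,0,0,0]}}

```text
t: 1.45
position: [0.4548, -0.4087, 0.0851]
eef_rot: [0.597, -0.378, 0.382, -0.596]
ft_force: [-0.2, 0.2, -0.8]
finger_gap: 0.001
```

```bash
python3 -c "
from go import *
go([.455,-.405,.060])
f=save(robot,'top','2');crop(f,380,210,500,330,5,'pics/b3.png')
f=save(robot,'scene','2');crop(f,170,90,290,210,5,'pics/b4.png')"
```

```text
t 1.45 pos [ 0.455 -0.409  0.085] yaw -65.0 toolY [ 0.003 -0.004 -1.   ] F [-0.231  0.215 -0.758] T [ 0.024 -0.001 -0.02 ] gap 0.001 j [-0.732  0.498 -0.001  1.066 -0.001  1.974]
shift cm (tool now) [-0.336  2.512  0.169]
```

View pics/b4.png

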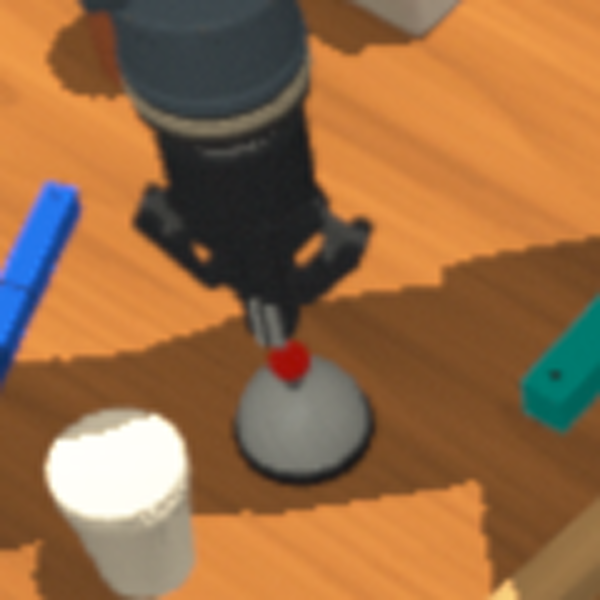

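Call:
{"fn": "apply_moves", "kwargs": {"moves": [0,-0.35,0.4,0.15,0,0,0,0,0,0.6,0,0,0,0,0,0,0.4,0,0,0,0,0,0,0,0,0,0,0]}}

```text
t: 1.88
position: [0.4565, -0.4051, 0.0724]
eef_rot: [0.597, -0.377, 0.383, -0.596]
ft_force: [0.2, -0.1, 0.4]
finger_gap: -0.0
```

```bash
python3 -c "
from go import *
go([.455,-.405,.060])
f=save(robot,'top','3');crop(f,380,210,500,330,5,'pics/b5.png')
f=save(robot,'scene','3');crop(f,200,130,260,190,10,'pics/b6.png')"
```

```text
t 1.88 pos [ 0.456 -0.405  0.072] yaw -64.96 toolY [ 0.006 -0.006 -1.   ] F [ 0.244 -0.132  0.369] T [ 0.046 -0.027  0.001] gap -0.0 j [-0.725  0.502 -0.029  1.031 -0.001  1.979]
shift cm (tool now) [-0.083  1.244 -0.134]
```

View pics/b6.png

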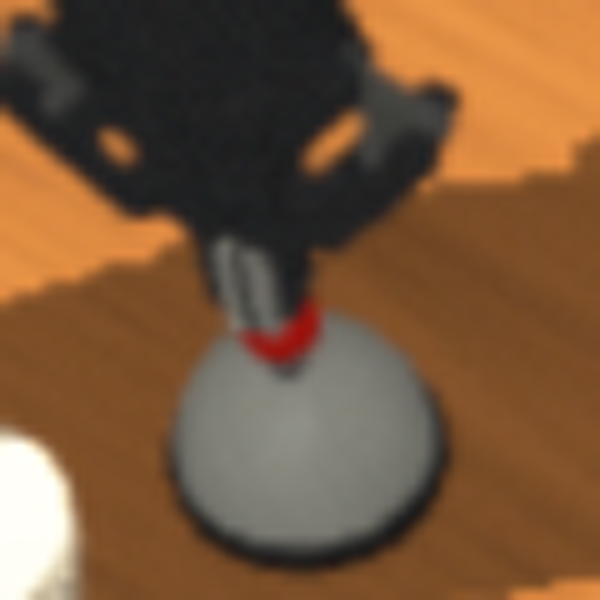

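The fingertip is now just above the red plunger head, centred to within a few mm. Pressing.

Call:
{"fn": "apply_moves", "kwargs": {"moves": [0,0,0.4,-0.1,0,0,0,0,0,0.4,0,0,0,0,0,0,0.4,0,0,0,0]}}

```text
t: 2.23
position: [0.4563, -0.4063, 0.0613]
eef_rot: [0.597, -0.376, 0.383, -0.596]
ft_force: [0.3, 1.6, 3.5]
finger_gap: -0.003
```

Call:
{"fn": "apply_moves", "kwargs": {"moves": [0,0,0.3,0,0,0,0,0,0,0.3,0,0,0,0]}}

```text
t: 2.4
position: [0.4567, -0.4067, 0.0587]
eef_rot: [0.597, -0.375, 0.384, -0.596]
ft_force: [-24.7, 21.9, 81.6]
finger_gap: -0.002
```

At the stop: the force jumped and z is 59 mm. Retracting at once.

Call:
{"fn": "apply_moves", "kwargs": {"moves": [0,0,-0.5,0,0,0,0,0,0,-2,0,0,0,0,0,0,-4,0,0,0,0,0.7,0,-4,0,0,0,0,0.7,0,-2,0,0,-7,0,0.7,0,0,0,0,-7,0,0.7,0,0,0,0,-7,0]}}

```text
t: 2.98
position: [0.4546, -0.405, 0.1894]
eef_rot: [0.658, -0.258, 0.267, -0.655]
ft_force: [0.3, -0.2, -0.1]
finger_gap: 0.563
```

```bash
python3 -c "
from go import *
go([.51,-.2215,.12],85.8)
f=save(robot,'top','4');cv2.imwrite('pics/t4.png',f['pixels'][:,:,::-1])"
```

```text
t 2.98 pos [ 0.455 -0.405  0.189] yaw -43.65 toolY [ 0.01 -0.01 -1.  ] F [ 0.342 -0.194 -0.146] T [0.045 0.02  0.038] gap 0.563 j [-0.727  0.437  0.172  1.291 -0.001  1.605]
shift cm (tool now) [-8.754  6.82  17.105]
turn deg [   0.915 -129.445    0.424] shift cm (tool after turn) [18.709  6.944 -4.182]
```

View pics/t4.png

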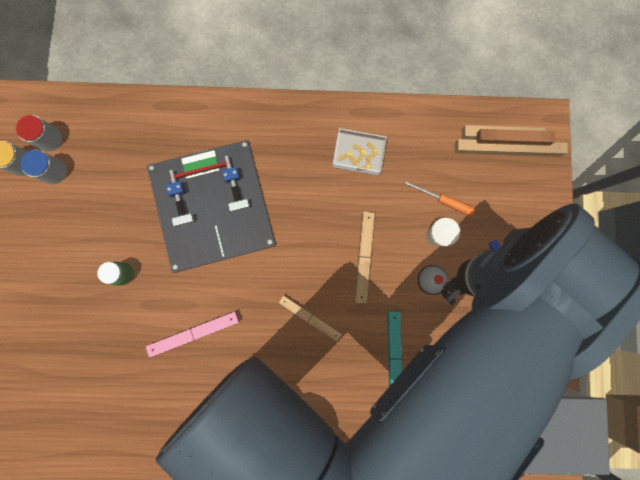

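Nothing has been disturbed: the bell at (433,280), cups at (445,232) and rail at (365,257) are all in place. Turning the wrist for the grasp.

Call:
{"fn": "apply_moves", "kwargs": {"moves": [0.8,0,0,0,0.9,-7,0.4,0.8,0,0,0,0,-7,0,0.8,0,0,0,0,-7,0,0.8,0,0,0,0,-7,0,0.8,0,0,0,0,-7,0,0.8,0,0,0,0,-7,0,0.8,0,0,0,0,-7,0,0.8,0,0,0,0,-7,0,0.8,0,0,0,0,-7,0,0.8,0,0,0,0,-7,0,0.8,0,0,0,0,-7,0,0.8,0,0,0,0,-7,0,0.8,0,0,0,0,-7,0,0.8,0,0,0,0,-7,0,0.8,0,0,0,0,-7,0,0.8,0,0,0,0,-7,0,0.8,0,0,0,0,-7,0,0.8,0,0,0,0,-7,0]}}

```text
t: 4.53
position: [0.4526, -0.404, 0.1775]
eef_rot: [-0.521, -0.48, 0.471, 0.525]
ft_force: [-1.0, 0.2, -0.7]
finger_gap: 0.804
```

```bash
python3 -c "
from go import *
go([.51,-.2215,.09],85.8)"
```

```text
t 4.53 pos [ 0.453 -0.404  0.178] yaw 84.56 toolY [ 0.005  0.014 -1.   ] F [-0.978  0.171 -0.671] T [ 0.001 -0.028  0.018] gap 0.804 j [-0.736  0.454  0.168  1.29   0.014 -0.641]
shift cm (tool now) [18.582  9.035 -3.943]
turn deg [ 0.244 -1.245  0.811] shift cm (tool after turn) [18.617  8.754 -4.385]
```

Call:
{"fn": "apply_moves", "kwargs": {"moves": [0.8,3.1,0.5,-0.7,0.2,-1.2,0.8,0.8,3.1,0.5,-0.7,0,0,0,0.8,3.1,0.5,-0.7,0,0,0,0.8,3.1,0.5,-0.7,0,0,0,0.8,3.1,1,-0.7,0,0,0,0.8,2.5,1,-0.6,0,0,0,0.8,0,0,0,0,0,0]}}

```text
t: 5.12
position: [0.5073, -0.222, 0.1314]
eef_rot: [-0.521, -0.476, 0.477, 0.523]
ft_force: [0.8, 0.6, -0.3]
finger_gap: 0.801
```

```bash
python3 -c "
from go import *
go([.51,-.2215,.05],85.8)
f=save(robot,'scene','5');crop(f,200,100,340,260,4,'pics/r1.png')
f=save(robot,'top','5');crop(f,320,190,420,310,5,'pics/r2.png')"
```

```text
t 5.12 pos [ 0.507 -0.222  0.131] yaw 84.82 toolY [-0.002  0.001 -1.   ] F [ 0.757  0.622 -0.328] T [-0.013  0.056  0.008] gap 0.801 j [-0.412  0.362 -0.088  1.123 -0.    -0.322]
shift cm (tool now) [ 0.069  8.138 -0.285]
turn deg [-0.143 -0.976  0.034] shift cm (tool after turn) [ 0.069  8.138 -0.266]
```

View pics/r1.png

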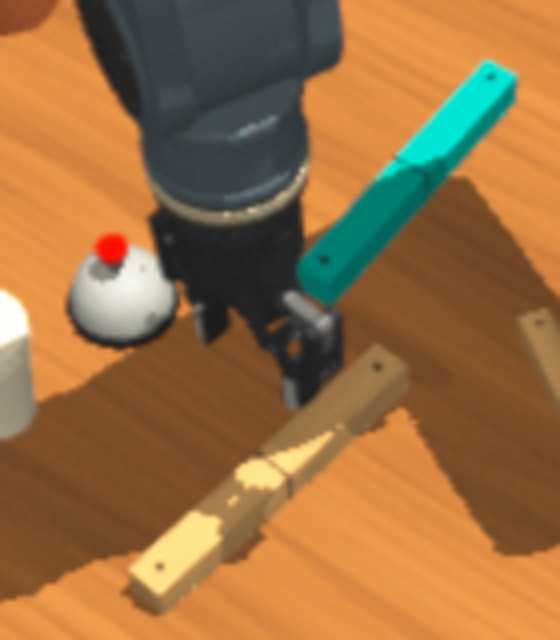

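The open fingers (crop about (210,325) and (290,395)) are above the rail's pencil line and will straddle it. The bell plunger is back up. Descending.

Call:
{"fn": "apply_moves", "kwargs": {"moves": [0.8,0.1,2.5,-0.3,0,-1,0,0.8,0,2.5,0,0,0,0,0.8,0,2.5,0,0,0,0,0.8,0,1.5,0,0,0,0,0.8,0,0,0,0,0,0]}}

```text
t: 5.63
position: [0.5112, -0.2305, 0.0417]
eef_rot: [0.523, 0.478, -0.478, -0.519]
ft_force: [-1.1, 0.1, -0.1]
finger_gap: 0.796
```

```bash
python3 -c "
from go import *
go([.51,-.2215,.008],85.8)
f=save(robot,'scene','6');crop(f,230,150,310,250,7,'pics/r3.png')"
```

```text
t 5.63 pos [ 0.511 -0.23   0.042] yaw 85.11 toolY [ 0.004 -0.005 -1.   ] F [-1.112  0.061 -0.134] T [0.016 0.054 0.066] gap 0.796 j [-0.422  0.438 -0.216  0.911 -0.003 -0.337]
shift cm (tool now) [0.901 3.362 0.207]
turn deg [ 0.227 -0.685 -0.249] shift cm (tool after turn) [0.888 3.367 0.183]
```

View pics/r3.png

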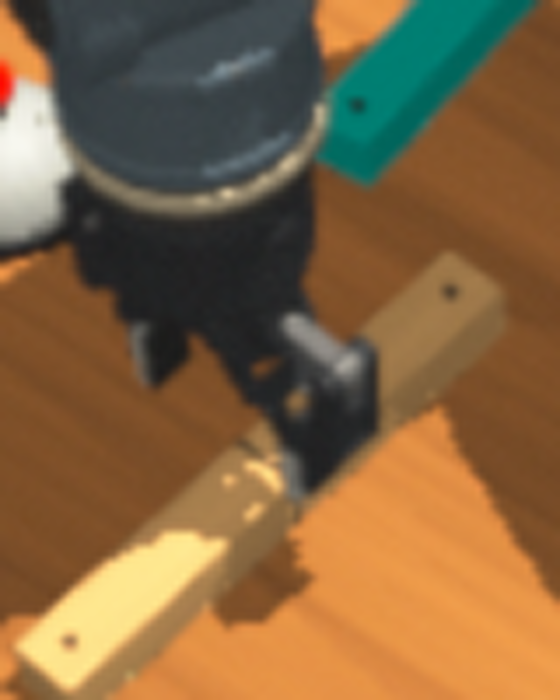

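The left finger tip is at crop (295,490), near the rail's left edge, because the tool drifted 8 mm to -y. I'll correct that first and then lower.

Call:
{"fn": "apply_moves", "kwargs": {"moves": [0.8,0.7,0,0.2,0,-0.7,0,0.8,0.2,0,0,0,0,0,0.8,0,0,0,0,0,0]}}

```text
t: 5.93
position: [0.5111, -0.2231, 0.0458]
eef_rot: [0.522, 0.481, -0.48, -0.515]
ft_force: [0.1, 0.2, 0.1]
finger_gap: 0.8
```

```bash
python3 -c "
from go import *
go([.51,-.2215,.008],85.8)"
```

```text
t 5.93 pos [ 0.511 -0.223  0.046] yaw 85.65 toolY [ 0.007 -0.006 -1.   ] F [0.084 0.158 0.081] T [-0.039  0.025 -0.015] gap 0.8 j [-0.41   0.425 -0.225  0.912 -0.003 -0.334]
shift cm (tool now) [0.173 3.781 0.15 ]
turn deg [ 0.431 -0.15  -0.339] shift cm (tool after turn) [0.151 3.783 0.121]
```

Call:
{"fn": "apply_moves", "kwargs": {"moves": [0.8,0.2,1.2,0.1,0.4,0,-0.3,0.8,0.1,1.2,0,0,0,0,0.8,0,1.0,0,0,0,0,0.8,0,0.4,0,0,0,0,0.8,0,0,0,0,0,0]}}

```text
t: 6.35
position: [0.5128, -0.2206, 0.0083]
eef_rot: [0.52, 0.481, -0.48, -0.517]
ft_force: [0.5, 0.2, 0.5]
finger_gap: 0.8
```

```bash
python3 -c "
from go import *
go([.51,-.2215,.008],85.8)"
```

```text
t 6.35 pos [ 0.513 -0.221  0.008] yaw 85.65 toolY [ 0.005 -0.002 -1.   ] F [0.509 0.159 0.466] T [ 0.048 -0.052 -0.029] gap 0.8 j [-0.406  0.468 -0.265  0.832 -0.    -0.33 ]
shift cm (tool now) [-0.115  0.024  0.273]
turn deg [ 0.308 -0.148 -0.108] shift cm (tool after turn) [-0.114  0.025  0.274]
```

Call:
{"fn": "apply_moves", "kwargs": {"moves": [0.8,-0.1,0,0.3,0,0,0,0,0,0,0,0,0,0,0,0,0,0,0,0,0,0,0,0,0,0,0,0,0,0,0,0,0,0,0,0,0,0,0,0,0,0,0,0,0,0,0,0,0], "force": 60}}

```text
t: 6.93
position: [0.51, -0.2219, 0.0096]
eef_rot: [0.521, 0.482, -0.48, -0.516]
ft_force: [0.1, 0.1, -1.7]
finger_gap: 0.337
```

```bash
python3 -c "
from go import *
go([.51,-.2215,.008],85.8)"
```

```text
t 6.93 pos [ 0.51  -0.222  0.01 ] yaw 85.63 toolY [ 0.006 -0.003 -1.   ] F [ 0.06   0.121 -1.725] T [-0.016  0.043  0.017] gap 0.337 j [-0.41   0.462 -0.271  0.831 -0.    -0.334]
shift cm (tool now) [0.041 0.163 0.001]
turn deg [ 0.379 -0.17  -0.134] shift cm (tool after turn) [ 0.041  0.163 -0.   ]
```

The rail is gripped (gap 0.337 x 85 = 29 mm). Lifting and turning.

Call:
{"fn": "apply_moves", "kwargs": {"moves": [0,0,-1,0,0,0,0,0,0,-2,0,0,0,0,0,0,-3,0,0,0,0,0,0,-3,0,0,0,0,0,0,-3,0,0,0,0,0,0,-2,0,0,0,0,0,0,0,0,0.4,3,0,0,0,0,0,0,7,0,0,0,0,0,0,7,0,0,0,0,0,0,7,0,0,0,0,0,0,7,0,0,0,0,0,0,7,0,0,0,0,0,0,7,0,0,0,0,0,0,7,0,0,0,0,0,0,7,0,0,0,0,0,0,6,0,0,0,0,0,0,0,0]}}

```text
t: 8.35
position: [0.5075, -0.2204, 0.1697]
eef_rot: [0.699, 0.116, -0.113, -0.696]
ft_force: [0.6, 0.2, -1.8]
finger_gap: 0.339
```

```bash
python3 -c "
from go import *
go([.571,.171,.12],16.4)
f=save(robot,'scene','7');cv2.imwrite('pics/s7.png',f['pixels'][:,:,::-1])"
```

```text
t 8.35 pos [ 0.508 -0.22   0.17 ] yaw 18.63 toolY [ 0.004 -0.004 -1.   ] F [ 0.644  0.15  -1.792] T [ 0.01   0.106 -0.004] gap 0.339 j [-0.409  0.336 -0.027  1.203 -0.002  0.837]
shift cm (tool now) [18.509  4.852 35.08 ]
turn deg [0.267 2.231 0.141] shift cm (tool after turn) [17.141  4.973 35.752]
```

View pics/s7.png

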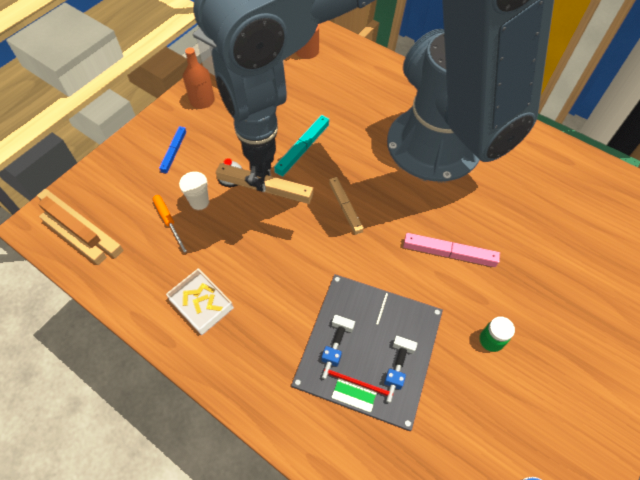

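The rail is held level at (265,183) in the scene image, clear of the cups. Carrying it to the jig.

Call:
{"fn": "apply_moves", "kwargs": {"moves": [0,1.5,0.2,3.3,0.2,2.2,0.1,0,1.5,0.2,3.3,0,0,0,0,1.5,0.2,3.3,0,0,0,0,1.5,0.2,3.3,0,0,0,0,1.5,0.2,3.3,0,0,0,0,1.5,0.2,3.3,0,0,0,0,1.5,0.2,3.3,0,0,0,0,1.5,0.2,3.3,0,0,0,0,1.5,0.2,3.3,0,0,0,0,1.5,0.2,3.3,0,0,0,0,0,0,0,0,0,0]}}

```text
t: 9.32
position: [0.5489, 0.154, 0.1526]
eef_rot: [0.698, 0.121, -0.117, -0.696]
ft_force: [0.7, 0.7, -1.3]
finger_gap: 0.333
```

```bash
python3 -c "
from go import *
go([.567,.17,.07],16.4)"
```

```text
t 9.32 pos [0.549 0.154 0.153] yaw 19.34 toolY [ 0.006 -0.001 -1.   ] F [ 0.672  0.699 -1.263] T [ 0.    -0.034  0.007] gap 0.333 j [ 0.275  0.377 -0.011  1.177 -0.003  1.508]
shift cm (tool now) [2.193 8.268 0.938]
turn deg [0.179 2.936 0.285] shift cm (tool after turn) [2.183 8.26  1.025]
```

Call:
{"fn": "apply_moves", "kwargs": {"moves": [0,0.8,1.5,0.5,0.2,2.9,0.3,0,0.6,1.5,0.5,0,0,0,0,0,2,0,0,0,0,0,0,2,0,0,0,0,0,0,1,0,0,0,0,0,0,0,0,0,0,0]}}

```text
t: 9.82
position: [0.5602, 0.173, 0.0724]
eef_rot: [-0.698, -0.113, 0.111, 0.699]
ft_force: [-0.6, 0.7, -0.8]
finger_gap: 0.334
```

```bash
python3 -c "
from go import *
go([.563,.169,.03],16.4)
f=save(robot,'scene','8');crop(f,280,260,450,430,4,'pics/j1.png')
f=save(robot,'top','8');crop(f,140,130,290,280,4,'pics/j2.png')"
```

```text
t 9.82 pos [0.56  0.173 0.072] yaw 18.17 toolY [ 0.003  0.002 -1.   ] F [-0.557  0.652 -0.825] T [-0.1    0.021 -0.057] gap 0.334 j [ 0.299  0.461 -0.095  1.012  0.001  1.553]
shift cm (tool now) [ 0.128  4.235 -0.475]
turn deg [-0.039  1.771  0.171] shift cm (tool after turn) [ 0.155  4.235 -0.467]
```

View pics/j1.png

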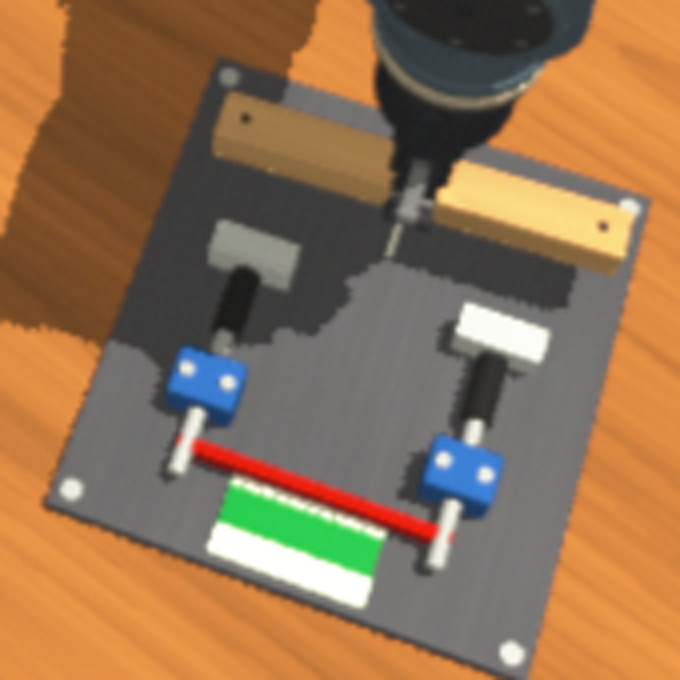

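View pics/j2.png

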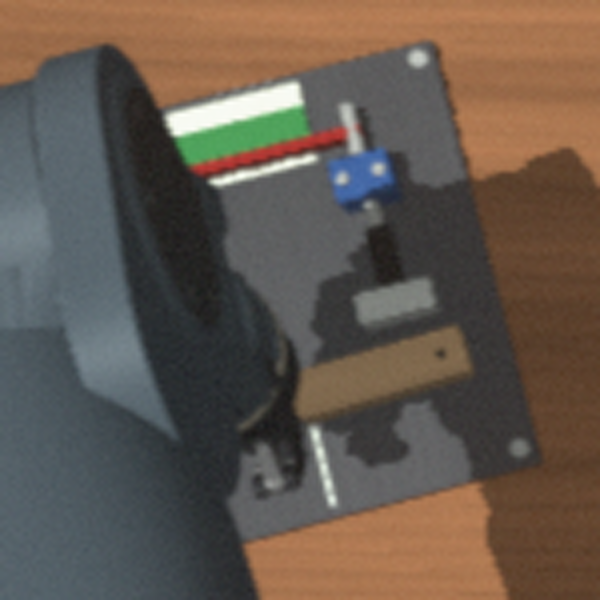

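Both crops show the rail over the bed in front of the faces, and in the scene crop the white line ends just in front of the finger at (395,240). Correcting the yaw and lowering nearly to the bed.

Call:
{"fn": "apply_moves", "kwargs": {"moves": [0,0,1.5,-0.3,0,1.7,0.1,0,0,1.5,-0.1,0,0,0,0,0,0.8,0,0,0,0,0,0,0.2,0,0,0,0,0,0,0,0,0,0]}}

```text
schema error: expected a multiple of 7 numbers
```

```bash
python3 -c "
from go import *
go([.563,.169,.0216],16.4)
f=save(robot,'scene','9');crop(f,310,260,460,360,5,'pics/j3.png')
f=save(robot,'top','9');crop(f,190,190,290,270,7,'pics/j4.png')"
```

```text
t 9.92 pos [0.561 0.173 0.074] yaw 18.09 toolY [ 0.005  0.002 -1.   ] F [-0.001 -0.454 -1.263] T [-0.015 -0.003  0.025] gap 0.341 j [ 0.299  0.459 -0.093  1.014  0.001  1.554]
shift cm (tool now) [ 0.02   5.277 -0.459]
turn deg [-0.036  1.688  0.302] shift cm (tool after turn) [ 0.061  5.277 -0.455]
```

View pics/j3.png

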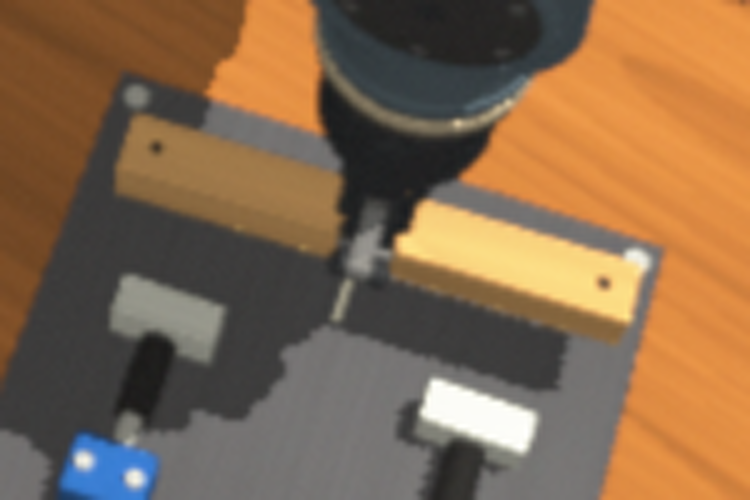

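View pics/j4.png

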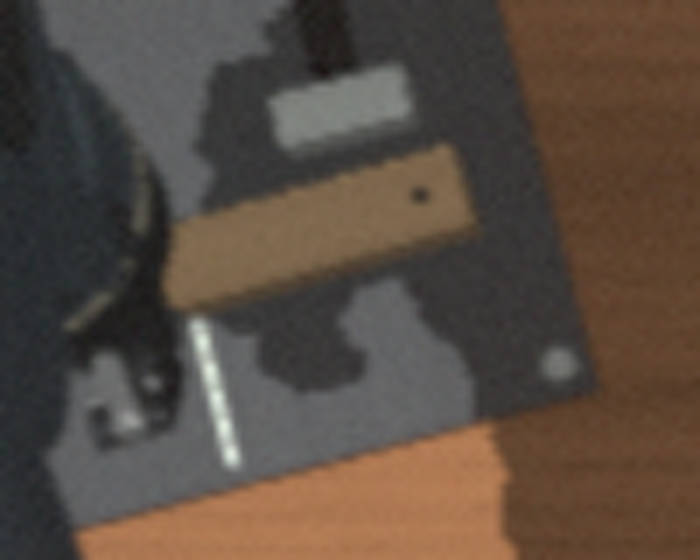

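The call was refused because one row was missing a number, so nothing moved. Repeating it with 7 numbers per row.

Call:
{"fn": "apply_moves", "kwargs": {"moves": [0,0,1.5,-0.3,0,1.7,0.3,0,0,1.5,-0.1,0,0,0,0,0,0.8,0,0,0,0,0,0,0.2,0,0,0,0,0,0,0,0,0,0,0]}}

```text
t: 10.43
position: [0.566, 0.1692, 0.0355]
eef_rot: [-0.7, -0.101, 0.096, 0.701]
ft_force: [-0.0, -0.1, -1.1]
finger_gap: 0.337
```

```bash
python3 -c "
from go import *
go([.563,.169,.0216],16.4)
f=save(robot,'scene','10');crop(f,310,260,460,360,5,'pics/j5.png')
f=save(robot,'top','10');crop(f,190,190,290,270,7,'pics/j6.png')"
```

```text
t 10.43 pos [0.566 0.169 0.035] yaw 15.99 toolY [ 0.007  0.003 -1.   ] F [-0.006 -0.094 -1.098] T [-0.003 -0.012  0.005] gap 0.337 j [ 0.29   0.497 -0.138  0.928  0.001  1.582]
shift cm (tool now) [-0.301  1.383  0.064]
turn deg [-0.034 -0.41   0.408] shift cm (tool after turn) [-0.291  1.385  0.067]
```

View pics/j5.png

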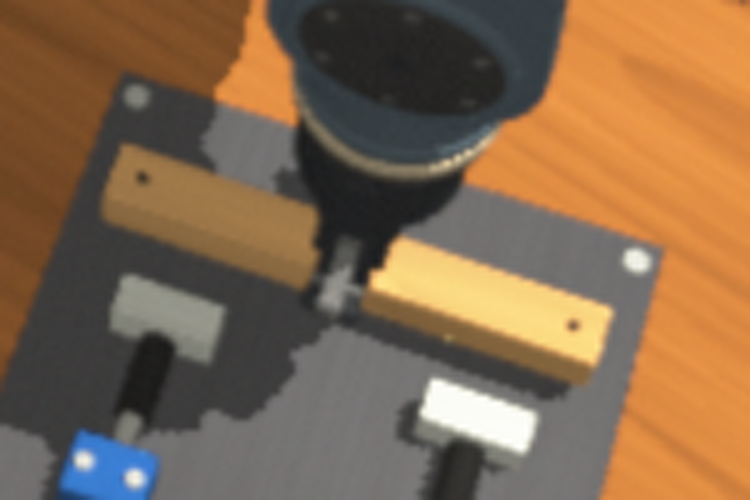

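View pics/j6.png

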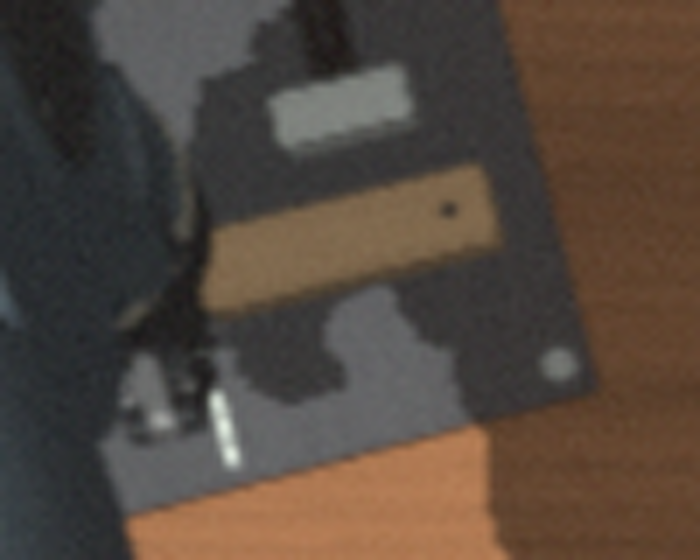

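```bash
cat > rel.py <<'E'
from m import *
def rel(f,jig,pts,z,off):
    x0,y0,th=jig; c,s_=np.cos(th),np.sin(th)
    for p in pts:
        w=unp(f,*pp(*p,*off),z); d=w[:2]-[x0,y0]
        print(p,"jig mm",(np.array([c*d[0]+s_*d[1],-s_*d[0]+c*d[1]])*1000).round(1))
E
python3 - <<'E'
from rel import *
s=load("scene10");t=load("top10")
js=fit([b])[0]; jt=fit([a])[0]
print("scene: backL backR frontL frontR"); rel(s,js,[(125,145),(612,307),(107,191),(590,357)],.056,(310,260,5))
print("bottom front"); rel(s,js,[(102,217),(583,385)],.026,(310,260,5))
print("top: far near"); rel(t,jt,[(485,163),(500,243)],.056,(190,190,7))
print(js,jt)
th=.2865;d=np.array([.566,.1692])-[.5857,.1755]
print("tcp in jig",np.cos(th)*d[0]+np.sin(th)*d[1],-np.sin(th)*d[0]+np.cos(th)*d[1])
E
```

```text
scene: backL backR frontL frontR
(125, 145) jig mm [ -35.  -119.3]
(612, 307) jig mm [-34.7 119. ]
(107, 191) jig mm [  -9.4 -119.6]
(590, 357) jig mm [ -7.5 115.2]
bottom front
(102, 217) jig mm [  -8.5 -121. ]
(583, 385) jig mm [ -5.7 118.1]
top: far near
(485, 163) jig mm [  -7.4 -122.1]
(500, 243) jig mm [ -37.5 -120.2]
[0.5841 0.1754 0.29  ] [0.5868 0.1756 0.2843]
tcp in jig -0.020677363838957366 -0.0004760511226543137
```

The rail reads square to the jig and about 1 mm to -y. I'll correct that and seat it on the bed.

Call:
{"fn": "apply_moves", "kwargs": {"moves": [0,0,0.5,0.1,0,-0.3,0.4,0,0,0.5,0,0,0,0,0,0,0.2,0,0,0,0,0,0,0,0,0,0,0]}}

```text
t: 10.87
position: [0.567, 0.1709, 0.0245]
eef_rot: [-0.7, -0.101, 0.1, 0.7]
ft_force: [-0.3, -0.2, -1.7]
finger_gap: 0.338
```

```bash
python3 -c "
from go import *
go([.563,.169,.0216],16.4)"
```

```text
t 10.87 pos [0.567 0.171 0.025] yaw 16.34 toolY [ 0.002  0.001 -1.   ] F [-0.26  -0.184 -1.732] T [ 0.008 -0.012 -0.001] gap 0.338 j [ 0.292  0.514 -0.141  0.913  0.001  1.578]
shift cm (tool now) [-0.442  0.293 -0.069]
turn deg [-0.038 -0.057  0.147] shift cm (tool after turn) [-0.442  0.295 -0.068]
```

Call:
{"fn": "apply_moves", "kwargs": {"moves": [0,0,0.2,0,0,0,0,0,0,0.1,0,0,0,0]}}

```text
t: 11.03
position: [0.5672, 0.171, 0.0215]
eef_rot: [-0.7, -0.101, 0.1, 0.7]
ft_force: [-1.2, 1.4, -0.1]
finger_gap: 0.337
```

Call:
{"fn": "apply_moves", "kwargs": {"moves": [0,0.7,0,0,0,0,0,0,0.7,0,0,0,0,0,0,0.5,0,0,0,0,0,0,0,0,0,0,0,0]}}

```text
t: 11.37
position: [0.5875, 0.1769, 0.0218]
eef_rot: [-0.7, -0.102, 0.099, 0.7]
ft_force: [0.9, -0.0, -2.0]
finger_gap: 0.338
```

```bash
python3 -c "
from go import *
go([.563,.169,.0216],16.4)
f=save(robot,'scene','11');crop(f,300,260,450,370,5,'pics/k1.png')
f=save(robot,'top','11');crop(f,190,190,290,270,7,'pics/k2.png')"
```

```text
t 11.37 pos [0.587 0.177 0.022] yaw 16.34 toolY [ 0.003  0.001 -1.   ] F [ 0.868 -0.006 -1.951] T [-0.081  0.009  0.002] gap 0.338 j [ 0.292  0.555 -0.079  0.933  0.     1.578]
shift cm (tool now) [-2.57   0.011 -0.072]
turn deg [-0.027 -0.059  0.195] shift cm (tool after turn) [-2.57   0.02  -0.069]
```

View pics/k1.png

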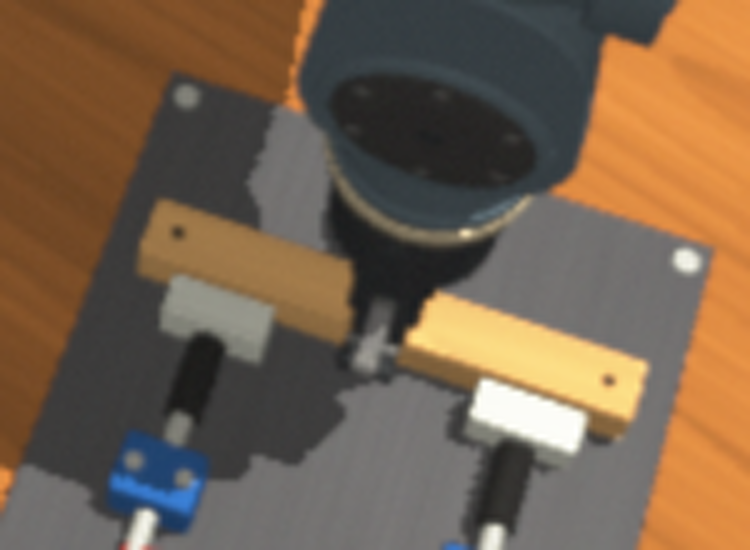

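View pics/k2.png

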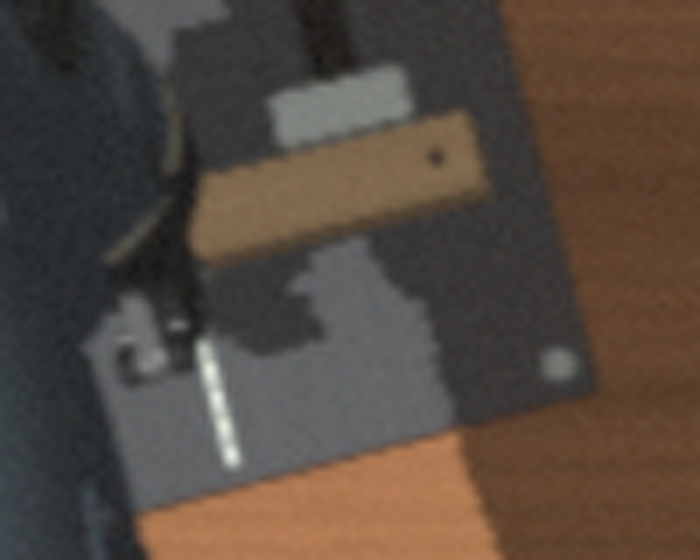

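```bash
python3 - <<'E'
from rel import *
s=load("scene11");t=load("top11")
js=fit([b])[0]; jt=fit([a])[0]
print("backL backR"); rel(s,js,[(159,200),(648,362)],.042,(300,260,5))
print("frontL frontR"); rel(s,js,[(139,243),(628,412)],.042,(300,260,5))
print("block back edges LL RR"); rel(s,js,[(172,277),(585,412)],.0405,(300,260,5))
print("top far near"); rel(t,jt,[(467,110),(489,190)],.042,(190,190,7))
print("top block right end near/far"); rel(t,jt,[(413,122),(405,66)],.0405,(190,190,7))
E
```

```text
backL backR
(159, 200) jig mm [ -11.3 -118.8]
(648, 362) jig mm [-12.3 120.5]
frontL frontR
(139, 243) jig mm [  12.9 -120.5]
(628, 412) jig mm [ 14.3 117.6]
block back edges LL RR
(172, 277) jig mm [  23.2 -100.3]
(585, 412) jig mm [20.5 99.2]
top far near
(467, 110) jig mm [  16.5 -119.5]
(489, 190) jig mm [ -14.9 -120.1]
top block right end near/far
(413, 122) jig mm [ 17.4 -98.9]
(405, 66) jig mm [  38.8 -101.1]
```

Centred to within about 0.5 mm, with a 3-5 mm gap to the faces. Pressing lightly onto the bed and advancing to contact.

Call:
{"fn": "apply_moves", "kwargs": {"moves": [0,0.15,0.05,0,0,0,0,0,0.15,0,0,0,0,0,0,0.15,0,0,0,0,0]}}

```text
t: 11.72
position: [0.5904, 0.1776, 0.0212]
eef_rot: [-0.7, -0.101, 0.1, 0.7]
ft_force: [-6.6, -1.0, 4.0]
finger_gap: 0.335
```

Call:
{"fn": "apply_moves", "kwargs": {"moves": [0,0.15,0,0,0,0,0,0,0.15,0,0,0,0,0]}}

```text
t: 11.88
position: [0.592, 0.1781, 0.0211]
eef_rot: [0.7, 0.1, -0.101, -0.7]
ft_force: [-6.5, -1.3, 5.9]
finger_gap: 0.337
```

```bash
python3 -c "
from go import *
go([.563,.169,.0216],16.4)"
```

```text
t 11.88 pos [0.592 0.178 0.021] yaw 16.36 toolY [-0.001 -0.    -1.   ] F [-6.523 -1.281  5.851] T [-0.632  1.288  0.193] gap 0.337 j [ 0.292  0.568 -0.059  0.945  0.     1.577]
shift cm (tool now) [-3.036 -0.043 -0.057]
turn deg [-0.001 -0.039 -0.063] shift cm (tool after turn) [-3.036 -0.047 -0.055]
```

Call:
{"fn": "apply_moves", "kwargs": {"moves": [0,0.3,0,0,0,0,0,0,0.3,0,0,0,0,0,0,0.3,0,0,0,0,0,0,0.3,0,0,0,0,0,0,0.1,0,0,0,0,0]}}

```text
t: 12.3
position: [0.6003, 0.1805, 0.0212]
eef_rot: [0.7, 0.098, -0.105, -0.699]
ft_force: [-7.7, -2.2, 6.8]
finger_gap: 0.34
```

```bash
python3 -c "
from go import *
go([.563,.169,.0216],16.4)
f=save(robot,'scene','12');crop(f,280,280,440,430,5,'pics/l1.png')
f=save(robot,'top','12');crop(f,160,130,270,270,4,'pics/l2.png')"
```

```text
t 12.3 pos [0.6   0.181 0.021] yaw 16.45 toolY [-0.009 -0.003 -1.   ] F [-7.741 -2.177  6.81 ] T [-0.613  1.197  0.212] gap 0.34 j [ 0.292  0.591 -0.018  0.971 -0.     1.576]
shift cm (tool now) [-3.902 -0.002 -0.052]
turn deg [ 0.019  0.046 -0.559] shift cm (tool after turn) [-3.902 -0.041 -0.056]
```

View pics/l1.png

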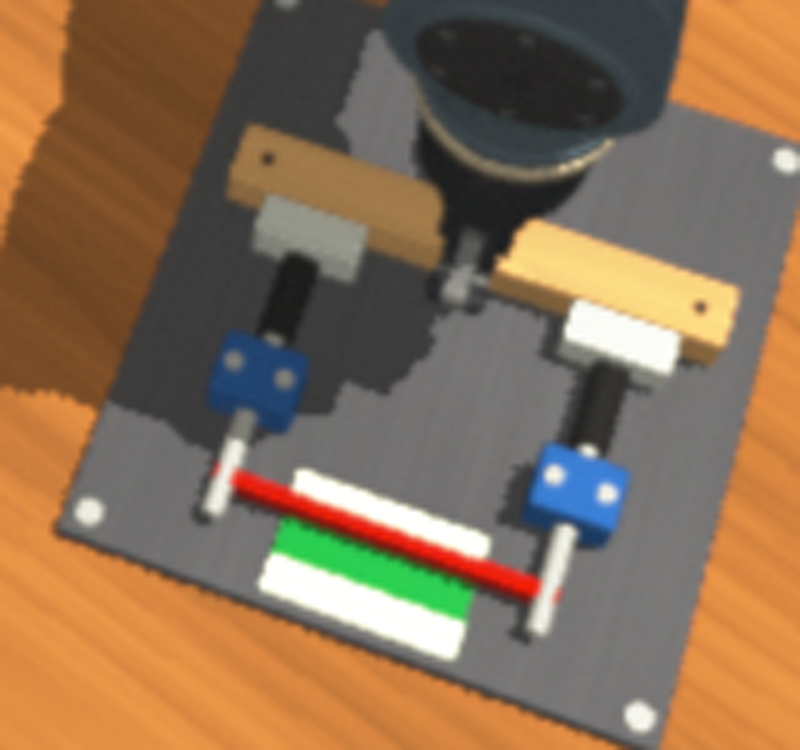

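The red bar is at the near edge of the green, both faces have moved together and the rail looks flush. About 9 mm more to go.

Call:
{"fn": "apply_moves", "kwargs": {"moves": [0,0.3,-0.02,0,0,0,-0.5,0,0.3,0,0,0,0,0,0,0.3,0,0,0,0,0,0,0.2,0,0,0,0,0,0,0.05,0,0,0,0,0]}}

```text
t: 12.82
position: [0.6055, 0.1821, 0.0212]
eef_rot: [0.701, 0.097, -0.106, -0.699]
ft_force: [-5.2, -1.8, 4.5]
finger_gap: 0.34
```

```bash
python3 -c "
from go import *
go([.563,.169,.0216],16.4)
f=save(robot,'scene','13');crop(f,280,280,440,430,5,'pics/l3.png')
f=save(robot,'top','13');crop(f,160,130,270,270,4,'pics/l4.png')
go([.563,.169,.0216],16.4)"
```

```text
t 12.82 pos [0.606 0.182 0.021] yaw 16.5 toolY [-0.011 -0.004 -1.   ] F [-5.217 -1.806  4.53 ] T [-0.555  1.023  0.068] gap 0.34 j [ 0.292  0.604  0.004  0.983 -0.001  1.575]
shift cm (tool now) [-4.452  0.011 -0.047]
turn deg [ 0.037  0.102 -0.677] shift cm (tool after turn) [-4.451 -0.042 -0.055]
t 12.92 pos [0.605 0.182 0.021] yaw 16.5 toolY [-0.011 -0.004 -1.   ] F [-7.948 -2.529  6.037] T [-0.603  1.384  0.095] gap 0.339 j [ 0.292  0.603  0.003  0.983 -0.001  1.575]
shift cm (tool now) [-4.445  0.011 -0.047]
turn deg [ 0.036  0.101 -0.675] shift cm (tool after turn) [-4.445 -0.041 -0.054]
```

View pics/l3.png

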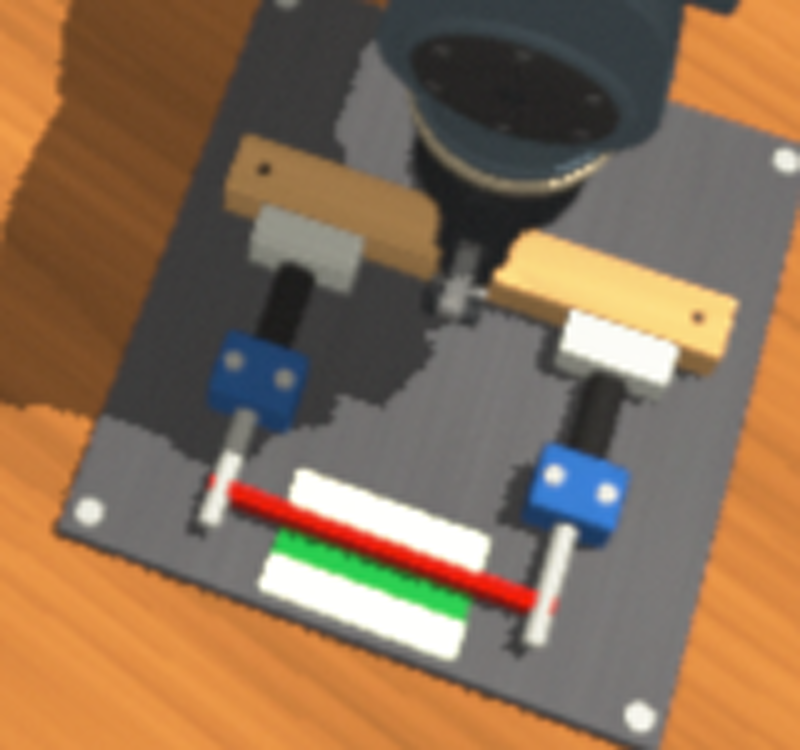

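View pics/l4.png

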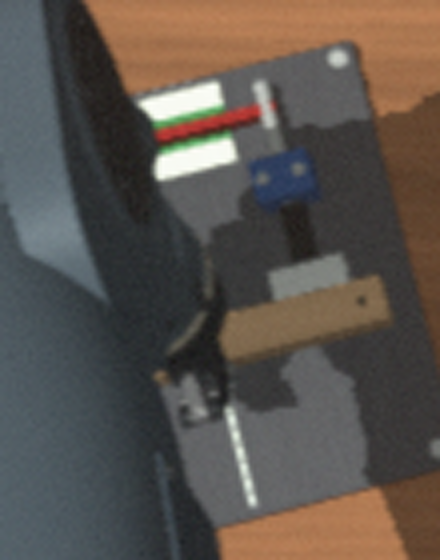

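```bash
python3 - <<'E'
from rel import *
s=load("scene13");t=load("top13")
js=fit([b])[0]; jt=fit([a])[0]
print("scene rail backL backR"); rel(s,js,[(243,133),(739,297)],.042,(280,280,5))
print("scene rail front bottom visible corners L R"); rel(s,js,[(226,207),(714,373)],.012,(280,280,5))
print("scene block front top corners: LL LR RL RR "); rel(s,js,[(251,240),(357,272),(557,340),(671,378)],.0405,(280,280,5))
print("scene block back top corners"); rel(s,js,[(260,207),(364,238),(571,312),(680,344)],.0405,(280,280,5))
print("top rail far/near right corners"); rel(t,jt,[(381,274),(394,321)],.042,(160,130,4))
print("top block near L,R; far L,R"); rel(t,jt,[(274,302),(352,280),(268,273),(343,253)],.0405,(160,130,4))
print("bar top rest vs now");
for z in(.02,.027,.034):
  print(z); rel(load("top0"),jt,[(240,160)],z,(140,130,4)); rel(t,jt,[(195,127)],z,(160,130,4)); rel(s,js,[(380,548)],z,(280,280,5)); rel(load("scene0"),js,[(315,447)],z,(280,270,4))
crop(t,180,140,240,180,12,"pics/l5.png")
E
```

```text
scene rail backL backR
(243, 133) jig mm [   7.4 -120.4]
(739, 297) jig mm [  5.6 120.6]
scene rail front bottom visible corners L R
(226, 207) jig mm [  34.2 -119. ]
(714, 373) jig mm [ 33.2 121.2]
scene block front top corners: LL LR RL RR 
(251, 240) jig mm [ 56.2 -99.4]
(357, 272) jig mm [ 54.  -48.1]
(557, 340) jig mm [53.5 47.7]
(671, 378) jig mm [ 52.8 101. ]
scene block back top corners
(260, 207) jig mm [  39.3 -100.7]
(364, 238) jig mm [ 37.1 -50.2]
(571, 312) jig mm [38.5 50.1]
(680, 344) jig mm [ 36.  100.8]
top rail far/near right corners
(381, 274) jig mm [  35.8 -120.6]
(394, 321) jig mm [   3.5 -121.2]
top block near L,R; far L,R
(274, 302) jig mm [ 35.7 -48.7]
(352, 280) jig mm [  37.  -101.2]
(268, 273) jig mm [ 55.3 -49.5]
(343, 253) jig mm [ 55.9 -99.9]
bar top rest vs now
0.02
(240, 160) jig mm [153.1   4.6]
(195, 127) jig mm [169.2 -23.1]
(380, 548) jig mm [165.4   0.2]
(315, 447) jig mm [146.7   0.7]
0.027
(240, 160) jig mm [150.8   3.3]
(195, 127) jig mm [166.9 -24.2]
(380, 548) jig mm [167.2   0.3]
(315, 447) jig mm [148.6   0.8]
0.034
(240, 160) jig mm [148.5   2.1]
(195, 127) jig mm [164.5 -25.3]
(380, 548) jig mm [169.1   0.4]
(315, 447) jig mm [150.6   0.9]
```

View pics/l5.png

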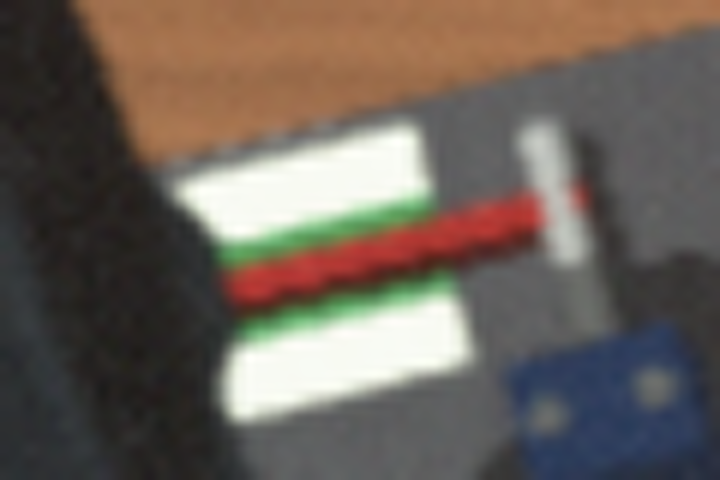

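The top crop shows the bar with green on both sides, at about x 167, so displacement is 16-17 mm. The tool has leaned about 1° nose-down under the push, so I'll level it while advancing 3 mm more.

Call:
{"fn": "apply_moves", "kwargs": {"moves": [0,0.3,-0.02,0,0,0,-1.2,0,0.3,-0.02,0,0,0,-1.2,0,0.2,0,0,0,0,-0.8]}}

```text
t: 13.17
position: [0.6065, 0.1824, 0.0214]
eef_rot: [-0.698, -0.113, 0.09, 0.701]
ft_force: [-14.0, -3.5, 15.0]
finger_gap: 0.332
```

```bash
python3 -c "
from go import *
go([.563,.169,.0216],16.4)"
```

```text
t 13.17 pos [0.606 0.182 0.021] yaw 16.53 toolY [ 0.031  0.008 -0.999] F [-13.963  -3.524  14.987] T [-1.138  3.111  0.021] gap 0.332 j [ 0.293  0.568 -0.059  0.912 -0.001  1.575]
shift cm (tool now) [-4.547 -0.166 -0.044]
turn deg [0.043 0.127 1.847] shift cm (tool after turn) [-4.55  -0.02  -0.054]
```

Call:
{"fn": "apply_moves", "kwargs": {"moves": [0,0.1,-0.03,0,0,0,0.9,0,0.1,-0.02,0,0,0,0.4,0,0.1,0,0,0,0,0]}}

```text
t: 13.42
position: [0.6045, 0.1817, 0.0216]
eef_rot: [0.7, 0.102, -0.101, -0.7]
ft_force: [-7.1, -2.6, 3.9]
finger_gap: 0.336
```

```bash
python3 -c "
from go import *
go([.563,.169,.0216],16.4)"
```

```text
t 13.42 pos [0.604 0.182 0.022] yaw 16.54 toolY [ 0.002 -0.    -1.   ] F [-7.134 -2.642  3.872] T [-0.673  1.536  0.026] gap 0.336 j [ 0.293  0.59  -0.02   0.96  -0.001  1.575]
shift cm (tool now) [-4.337 -0.011 -0.041]
turn deg [0.052 0.14  0.084] shift cm (tool after turn) [-4.337 -0.004 -0.052]
```

Call:
{"fn": "apply_moves", "kwargs": {"moves": [0,0.3,0,0,0,0,-0.3,0,0.3,0,0,0,0,-0.2,0,0.1,0,0,0,0,-0.1,0,0.05,0,0,0,0,0]}}

```text
t: 13.75
position: [0.6067, 0.1825, 0.0211]
eef_rot: [0.7, 0.103, -0.101, -0.7]
ft_force: [-6.9, -2.1, 4.3]
finger_gap: 0.338
```

```bash
python3 -c "
from go import *
go([.563,.169,.0216],16.4)"
```

```text
t 13.75 pos [0.607 0.182 0.021] yaw 16.56 toolY [ 0.002 -0.    -1.   ] F [-6.899 -2.127  4.258] T [-0.662  1.47   0.022] gap 0.338 j [ 0.293  0.594 -0.014  0.961 -0.001  1.574]
shift cm (tool now) [-4.576 -0.06  -0.043]
turn deg [0.054 0.159 0.129] shift cm (tool after turn) [-4.576 -0.05  -0.056]
```

Call:
{"fn": "apply_moves", "kwargs": {"moves": [0,0.3,0,0,0,0,-0.2,0,0.25,-0.01,0,0,0,-0.1,0,0.1,0,0,0,0,-0.1,0,0.1,0,0,0,0,-0.1]}}

```text
t: 14.08
position: [0.6087, 0.183, 0.0211]
eef_rot: [0.7, 0.102, -0.101, -0.699]
ft_force: [-8.1, -2.4, 6.4]
finger_gap: 0.334
```

```bash
python3 -c "
from go import *
go([.563,.169,.0216],16.4)
f=save(robot,'scene','14');crop(f,280,280,440,430,5,'pics/n1.png')
f=save(robot,'top','14');crop(f,170,135,270,220,8,'pics/n2.png')
for i in range(4): save(robot,'top','x')
go([.563,.169,.0216],16.4)"
```

```text
t 14.08 pos [0.609 0.183 0.021] yaw 16.57 toolY [ 0.001 -0.001 -1.   ] F [-8.141 -2.443  6.436] T [-0.767  1.707 -0.056] gap 0.334 j [ 0.293  0.599 -0.005  0.966 -0.001  1.574]
shift cm (tool now) [-4.785 -0.06  -0.042]
turn deg [0.061 0.167 0.064] shift cm (tool after turn) [-4.785 -0.054 -0.056]
t 14.38 pos [0.609 0.183 0.021] yaw 16.57 toolY [ 0.001 -0.001 -1.   ] F [-9.049 -2.252  6.192] T [-0.688  1.739 -0.089] gap 0.34 j [ 0.293  0.599 -0.005  0.966 -0.001  1.574]
shift cm (tool now) [-4.786 -0.058 -0.041]
turn deg [0.062 0.167 0.069] shift cm (tool after turn) [-4.786 -0.053 -0.055]
```

View pics/n1.png

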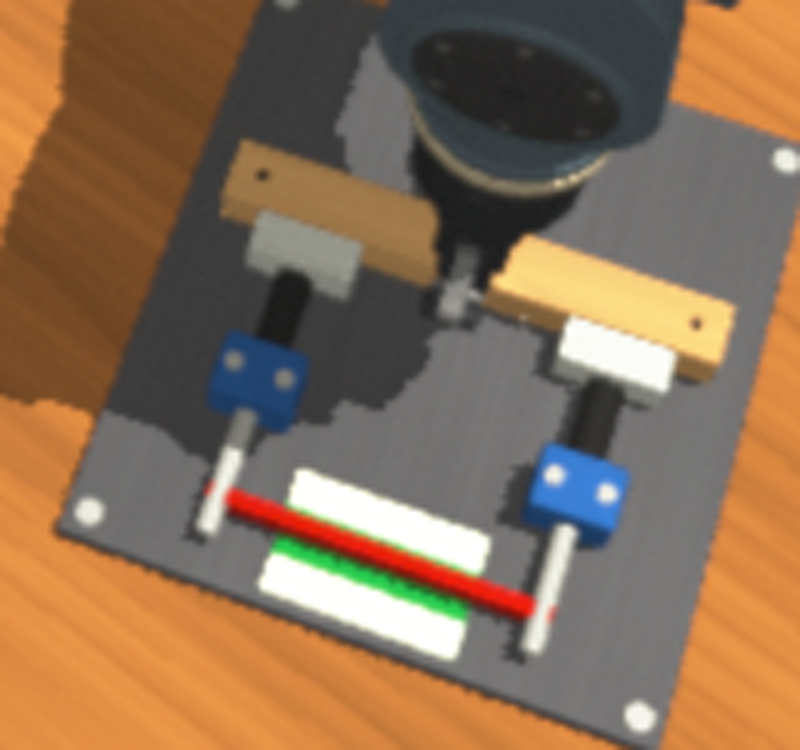

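View pics/n2.png

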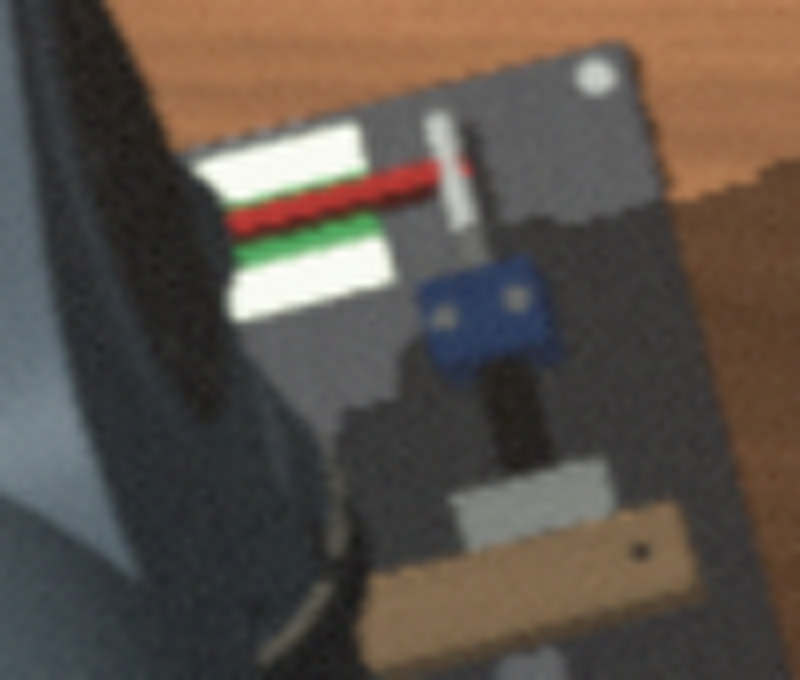

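Both views show the red bar inside the green. In the top crop it runs from (235,220) to (385,180) with green on both sides. The rail is flush on both faces and level, and the push is steady at about 9.3 N with no drift over 0.3 s. The rail ends read -120.5 and +120.6 mm at the previous check, and the TCP's sideways position has changed by less than 0.2 mm since. Handing in.

```bash
python3 -c "
from plant import robot
print(robot.sign_off())"
```

```text
the job is handed in; nothing more can be done
None
```

The bell was rung first. The rail now lies on the jig bed against both faces of the backstop and is being held there with the red bar in the green zone. I handed the job in at about 14.4 s.

- **Bell:** I pressed the plunger to its stop. The tool tip reached z = 59 mm, just past the nominal 60 mm. The stop came up harder than I wanted, with a brief fingertip force of about 82 N vertical (about 88 N in total), under the 120 N wrist limit. A later picture shows the plunger back up.
- **Rail position:** I gripped the larger plain wooden rail at its pencil line. On the bed its ends read -120.5 and +120.6 mm in the jig, so it is centred to within about 0.5 mm. In both last pictures it looks flush on both faces.
- **Push:** The backstop is about 20 mm back, by tool travel since contact. The last pictures show the bar inside the green, with a strip of green visible on both sides in the top view. The force on the tool was steady at about 9.3 N along the push and did not drift over 0.3 s.
- **What disagreed:** The two cameras gave jig poses about 3 mm and 0.3° apart, so I judged the rail against the jig within each picture. During the push the tool tilted by up to about 2° and I levelled it. The rail is also pressed on the bed with about 6 N.
- **Bystanders:** I never touched the cups, jar, tray or screwdriver, and the pictures that showed them had them in place.

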